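# Put the record accessories away on the spindle stand

### The arm

A 7-joint arm with a two-finger parallel gripper is mounted at the origin on the work surface. World frame = base frame: x ahead of the robot, y to its left, z up, the work surface at z = 0. Lengths are in mm, angles in degrees, forces in N, time in s.
With the tool pointing down it reaches from about 400 to 875 mm from the base axis. Payload 19.3 kg.
Tool frame: the origin (TCP) lies at the very end of the fingers, on their centre line; the grasp point (between the pads) lies 19 mm behind it; x points along the fingers, y is the direction in which the jaws open and shut, and the axes are right-handed (so a half turn about x gives the same grasp; the last joint's range is limited). The gripper opens to 85 mm and grips with 20 to 120 N. Pads are 22 mm wide; open, the fingers measure 114 mm over their backs; the gripper's body (76 mm by 85 mm) begins 54 mm behind the grasp point. The pads swing forward as they close: fully open they stand 13 mm farther back than shut.
Start: joints at [-4.022, 29.874, -2.08, 91.645, 1.215, 58.505, -6.463], TCP at [624.992, -0.025, 231.291] pointing down, gripper open.
Joint ranges: [-166.77, 166.77], [-17.47, 122.26], [-85.68, 81.53], [9.62, 139.38], [-72.42, 252.41], [9.2, 110.78], [-144.41, 144.41]. Speed limits (degrees/s): [108.29, 108.29, 136.94, 136.94, 172.46, 172.46, 172.46].

### API

Orientations are given as [roll, pitch, yaw] about the fixed x, y, z axes, in that order (R = Rz(yaw) Ry(pitch) Rx(roll)).
In Python, from rig import env gives the robot as it stands. The module is installed in compiled form; this text tells all that it offers.
- The arm moves only by the tool send_rows, never from a script. Its argument "rows" is a list of rows, each a list of 3 entries, a list of its own where there are three numbers: the turn, a rotation vector about the tool's x, y, z in degrees, then the shift along the tool's x, y, z in mm, then the opening, from 0 (shut) to 1 (fully open). In form: [[[rx, ry, rz], [tx, ty, tz], grip], ...]. A call has exactly 10 rows; each row is the pose to reach, as a shift and turn from the pose commanded when the call began, along the tool's axes at that moment; what a row does not reach only later rows make up. A row lasts 1/8 s, in which the tool goes at most 62.5 mm and 10.7 degrees, less where a joint would pass 70% of its speed; a pose out of reach is approached as far as the arm can. A call with a gripper value outside its range is refused whole. The fingers move at their own pace and stop on an object; "squeeze" is the grip in N (left out, the last holds). Time passes only in rows, so rows that repeat a pose let the fingers close, or fill a call up. It gives the time, the measured TCP pose, the force and the opening at its end, in the units of the state.
- env.read_state(): the state, without advancing time (a new reading comes with each control period).
- env.read_camera(name): name is "scene" or "side" or "wrist"; returns (picture, depth): 480x640x3 uint8, red, green, blue; 480x640 float32, mm along the optical axis (not along the pixel's ray), 0 where there is no reading.
- env.calibration(name): a dict with "mtx" (3x3 intrinsics, pixels), "D" ([k1, k2, p1, p2, k3] as OpenCV has them; the pictures are not rectified), "rvec" (rotation vector, rad) and "tvec" (3), from world to camera coordinates, as OpenCV has them; the wrist camera has in their place "T_tool_cam" (4x4, takes a point from camera to tool coordinates, whose origin is the TCP and whose axes are the tool frame's). Camera axes: x right, y down, z forward; pixel columns grow to the right and rows downward; lengths in mm; the calibration is good to about 2 mm. A picture is of the moment at which its call begins: read the wrist's pose just before it. calibration takes no time and is no camera call.
- env.job_done(): hands the job in, once; it reports no verdict.
Trained networks look in the newest picture that a camera, given by its name, has taken for a name from the list of things; names that differ only in an ending like _2 or _b are one class to them, and where a whole thing is asked for, a point or a joint stands for the part that bears it (a point fixed in the world has none). Each returns a list of dicts, best first, with "p" (0 to 1); they miss things now and then, are a little off and sometimes report something else, mostly with a low value. They report only what shows in the picture. A call takes as long as a camera call. They do not tell look-alikes from the thing itself.
- env.boxes_of(target, camera): "box" ([centre column, centre row, width, height] in pixels, round what is visible of it).
The state is a dict: "clock": time; "q": joint angles; "qvel": joint speeds; "tau": joint torques, N m; "position": TCP position; "ee_rot": TCP orientation; "ft_force": force on the tool from outside, world axes, zero at the start; "ft_torque": the same for the moment, N m; "grip_width": finger opening in mm.
Only numpy, scipy, OpenCV 4.12 (cv2) and the standard library are available. Lean on these libraries where they do the work, as an engineer would, in place of code of your own. Each camera call takes 0.05 s, during which the arm holds its last target. There are 200 camera calls.

### The job

Put the record accessories away on the spindle stand, each lying flat with the spindle through its hole: first the square silicone cartridge holder, on it the chrome record clamp, then the green 45 adapter, and last the wooden knob as a cap over the spindle's tip. Lower each one right down before letting go rather than dropping it, and leave the stein, brush, bottle and tin where they stand.

Things in the scene. Friction and masses are not known exactly. Their poses are not given: they have to be found in the camera images.
- stand_seat (a point): Spindle stand, fixed: a black coated steel disc 84 mm across and 8 mm thick lying on the surface, with an upright steel spindle 7 mm in diameter at its centre. This point is on the axis at the disc's top face, where the first piece lies; z is up. The spindle rises 62 mm above this point; its last 7 mm taper to 2 mm.
- holder_mid (a point): Silicone cartridge holder: dark grey square block 60 x 60 x 22 mm high, with four small black squares on top and a 19 mm through hole in the middle, lying flat, loose, about 90 g. Point at its centre, 11 mm above its underside; x and y square to its sides, z up.
- clamp_mid (a point): Chrome record clamp: bright plain metal ring 56 mm in diameter, 20 mm high, with a 19 mm through hole, lying flat, loose, about 250 g. Point at its centre, 10 mm above its underside; z up along its axis.
- adapter_mid (a point): Green plastic 45 adapter: ring 42 mm in diameter, 12 mm high, with a 19 mm through hole and three ribs 1 mm high on top, lying flat, loose, about 30 g. Point at its centre, 6 mm above its underside; z up along its axis.
- cap_mid (a point): Dark wooden knob: plain round cap 32 mm in diameter, 22 mm high, closed on top, with a 19 mm wide, 16 mm deep hole in its underside; stands hole downwards, loose, about 30 g. Point at its centre, 11 mm above its underside; z up along its axis.
- stein_mid (a point): Bystander: glass beer stein 76 mm in diameter, 130 mm high, one handle; loose. Point on its axis half-way up.
- brush_mid (a point): Bystander: small stylus brush lying flat, pale wooden handle 75 x 14 x 10 mm with a black head adding 18 mm at its +x end; loose. Point at the middle of the handle, 5 mm up; x along it.
- cleaner_mid (a point): Bystander: amber bottle 40 mm in diameter, 120 mm high, standing; loose. Point on its axis half-way up.
- tin_mid (a point): Bystander: round aluminium tin 60 mm in diameter, 45 mm high; loose. Point on its axis half-way up.
There are look-alikes about, which are no part of the job. Of the things like the part that bears adapter_mid, leave any that is black; of the rest the smaller one is meant. Of the things that look like the part that bears stand_seat, the largest one is meant.

How it is judged:
By the outcome, as a careful person would: the job done as asked, in the order asked, and still so for the second after the job is handed in, with the robot touching nothing.
It also fails if it takes over 120 s, if anything falls off the work surface, if the arm or the gripper's body presses on something with over 40 N, if the wrist force passes 120 N, or if a joint passes its speed limit or range.

## Working session

There is one attempt and no reset: what is moved stays moved. The work goes in short steps, Python scripts to look and compute and a tool call to move; the robot and the scene stay as the last step left them, time stands still between calls to the robot, and variables do not carry over. Pictures are saved under pics/ and viewed, about 12 in all and at most 16, crops included, and the job is handed in when it is done.

Besides the shell and the picture viewer there is one more tool, called after "Emit:" by a JSON object that holds its "op" and its "data". send_rows: Moves the arm, as the interface text tells. Its arguments: {"type":"object","properties":{"rows":{"type":"array"},"squeeze":{"type":"number"}},"required":["rows"]}

```bash
mkdir -p pics
cat > h.py <<'E'
import numpy as np, cv2
from rig import env
from scipy.spatial.transform import Rotation as R
def cam(n):
    s=env.read_state(); p,d=env.read_camera(n); return s,p,d
def ext(n,s=None):
    c=env.calibration(n)
    if n=='wrist':
        T=np.eye(4);T[:3,:3]=R.from_euler('xyz',s['ee_rot'],degrees=True).as_matrix();T[:3,3]=s['position']
        return c,T@np.array(c['T_tool_cam'])
    W=np.eye(4);W[:3,:3]=cv2.Rodrigues(np.array(c['rvec'],float))[0];W[:3,3]=np.ravel(c['tvec']);return c,np.linalg.inv(W)
def cloud(n,s,d):
    c,T=ext(n,s)
    v,u=np.mgrid[0:480,0:640]
    q=cv2.undistortPoints(np.stack([u.ravel(),v.ravel()],1).astype(np.float64)[:,None],np.array(c['mtx']),np.array(c['D']))[:,0].reshape(480,640,2)
    P=np.dstack([q*d[...,None],d]); return P@T[:3,:3].T+T[:3,3]
def save(n,p): cv2.imwrite('pics/'+n,p[...,::-1])
E
python3 - <<'E'
from h import *
print(env.read_state())
names="stand_seat holder_mid clamp_mid adapter_mid cap_mid stein_mid brush_mid cleaner_mid tin_mid".split()
ims=[]
for n in ['scene','side','wrist']:
    s,p,d=cam(n); C=cloud(n,s,d); np.savez('%s0.npz'%n,p=p,d=d,C=C); save(n+'0.png',p)
    for t in names:
        for b in env.boxes_of(t,n):
            if b['p']<.2: continue
            u,v=[int(round(x)) for x in b['box'][:2]]
            u=min(max(u,0),639);v=min(max(v,0),479)
            print(n,t,round(b['p'],2),np.round(b['box']),np.round(C[v,u]) if d[v,u]>0 else None)
E
```

```text
{'clock': 0.0, 'q': array([-4.02263212, 29.90996571, -2.0811927 , 91.6730554 ,  1.21421926,
       58.50454781, -6.46259912]), 'qvel': array([ 0.00808472, -0.0933172 , -0.07680644, -0.03094892,  0.01415626,
       -0.00253392,  0.03742785]), 'tau': array([-4.24098413e-03, -9.27110124e+01,  1.97758444e+00, -3.69928443e+01,
        1.76317629e-02,  8.19846697e-03, -6.58496788e-05]), 'position': array([ 6.24665036e+02, -3.16723300e-02,  2.30721507e+02]), 'ee_rot': array([ -86.15769593,   89.93447278, -176.15786749]), 'ft_force': array([0.81106822, 1.02785006, 0.60751376]), 'ft_torque': array([ 0.02900005, -0.03955808, -0.03565088]), 'grip_width': 85.22788170074237}
scene stand_seat 0.69 [350. 170.  21.  20.] [ 358. -134.    5.]
scene stand_seat 0.61 [293. 189.  23.  23.] [664.  12. 306.]
scene holder_mid 0.96 [361. 246.  29.  32.] [511.  26.  19.]
scene holder_mid 0.54 [242. 147.  28.  32.] [ 494. -341.   40.]
scene clamp_mid 0.68 [358. 318.  23.  20.] [626. 116.  -2.]
scene clamp_mid 0.62 [490. 305.  36.  30.] [438. 280.  -5.]
scene adapter_mid 0.89 [405. 332.  29.  26.] [589. 196.  -3
[... 1198 characters left out ...]
14.] [477. 146.   8.]
side cleaner_mid 0.56 [243. 226.  26.  46.] [743.  16.  69.]
side tin_mid 0.82 [387. 175.  26.  26.] [ 473. -338.   40.]
wrist stand_seat 0.72 [106. 337.  52.  46.] [ 365. -151.    7.]
wrist stand_seat 0.67 [223. 381.  45.  57.] [ 507. -210.    9.]
wrist holder_mid 0.78 [202. 200.  83.  79.] [499.  15.  -0.]
wrist adapter_mid 0.91 [345. 185.  59.  56.] [654.  31.   1.]
wrist adapter_mid 0.76 [328.  99.  50.  45.] [635. 117.   2.]
wrist adapter_mid 0.75 [288.  19.  49.  38.] [596. 191.  -0.]
wrist cap_mid 0.57 [332. 321.  34.  35.] [ 641. -118.   23.]
wrist brush_mid 0.88 [170.  74.  92.  17.] [480. 141.   9.]
wrist cleaner_mid 0.96 [454. 221.  76.  59.] [742.   9.  84.]
```

View pics/scene0.png

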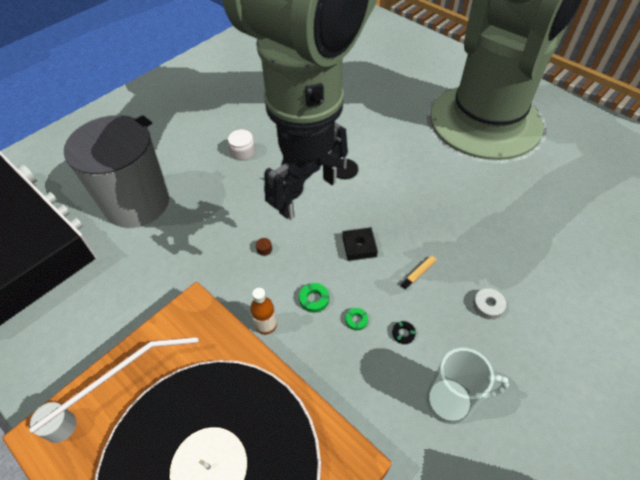

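View pics/side0.png

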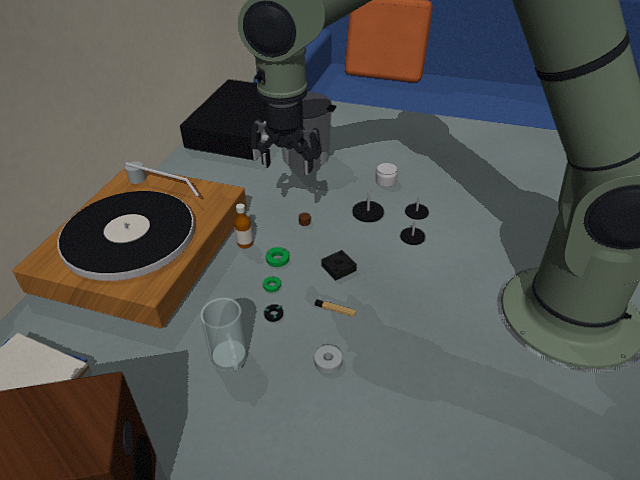

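View pics/wrist0.png

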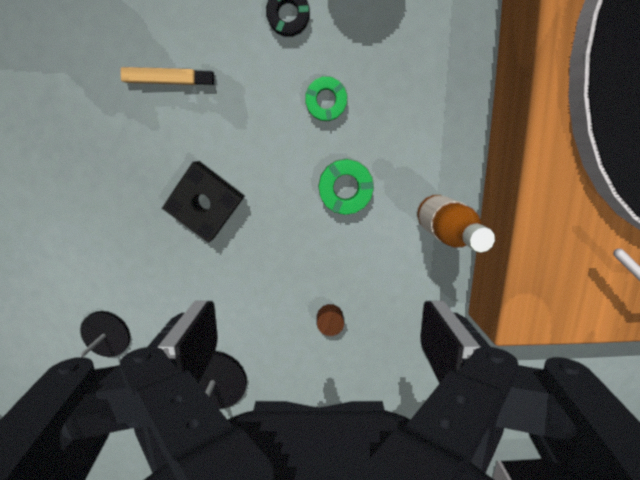

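Seen in the wrist picture: green adapters at (345,186), larger, and (327,99), smaller, with the black one at (288,15). I want the small green at (327,99), since the black is excluded and it's the smaller of the rest. There are three stands in the side picture: (368,211), (416,236) and (418,210). The (368,211) one has the largest disc, about 32 px against 25. I'll measure these and confirm them in one crop.

```bash
cat >> h.py <<'E'
def top(C,c,r,z0,z1):
    m=(np.hypot(C[...,0]-c[0],C[...,1]-c[1])<r)&(C[...,2]>z0)&(C[...,2]<z1)
    P=C[m]
    if len(P)<15: return None
    (cx,cy),rad=cv2.minEnclosingCircle(P[:,:2].astype(np.float32))
    rect=cv2.minAreaRect(P[:,:2].astype(np.float32))
    return len(P),'zmed %.1f'%np.median(P[:,2]),'circ',np.round([cx,cy,rad],1),'rect',np.round(rect[0],1),np.round(rect[1],1),round(rect[2],1)
E
python3 - <<'E'
from h import *
T=dict(holder=((503,20),48,12,32),clamp=((437,284),45,11,30),small=((630,113),32,6,20),big=((652,27),36,6,24),cap=((639,-114),28,12,32),stand=((500,-209),52,3,14),st2=((358,-148),45,3,14),st3=((368,-251),45,3,14))
for n in ['wrist','scene','side']:
    C=np.load(n+'0.npz')['C']; d=np.load(n+'0.npz')['d']; C[d==0]=1e6
    m=(abs(C[...,0]-560)<60)&(abs(C[...,1]-80)<25); print(n,'table z',np.percentile(C[m][:,2],[10,50,90]))
    for k,(c,r,a,b) in T.items(): print(n,k,top(C,c,r,a,b))
a=cv2.imread('pics/side0.png')[160:340,240:460]; w=cv2.imread('pics/wrist0.png')[0:420,60:400]
a=cv2.resize(a,(440,360),interpolation=cv2.INTER_CUBIC); w=cv2.resize(w,(291,360))
cv2.imwrite('pics/crop1.png',np.hstack([a,w]))
E
```

```text
wrist table z [-0.80052715  0.19204681  1.239137  ]
wrist holder (3318, 'zmed 22.3', 'circ', array([504.6,  15.4,  42.1]), 'rect', array([504.9,  15.2]), array([61.3, 60.7]), 52.1)
wrist clamp None
wrist small (1196, 'zmed 12.1', 'circ', array([633.2, 116.6,  21. ]), 'rect', array([633.3, 116.1]), array([41.5, 40.3]), 2.3)
wrist big (1965, 'zmed 16.6', 'circ', array([653.6,  30.4,  28.8]), 'rect', array([653.8,  30.6]), array([56.3, 56.3]), 13.3)
wrist cap (643, 'zmed 22.3', 'circ', array([ 638.9, -122. ,   16.3]), 'rect', array([ 638.6, -121.5]), array([31.3, 31.3]), 39.4)
wrist stand (1770, 'zmed 8.5', 'circ', array([ 500.1, -212.6,   41.7]), 'rect', array([ 506. , -214.8]), array([76.8, 57. ]), 62.0)
wrist st2 (1670, 'zmed 6.3', 'circ', array([ 361.5, -148.2,   32.3]), 'rect', array([ 361.8, -148.6]), array([62.8, 61.5]), 62.6)
wrist st3 None
scene table z [ -3.4612726   -1.31551709 553.44930555]
scene holder (778, 'zmed 19.8', 'circ', array([504.3,  16.8,  41.5]), 'rect', array([503.4,  16.7]), array([62.9, 60.4]), 51.0)
scene clamp (641, 'zmed 17.6', 'circ', array([446.3, 277.9,
[... 1093 characters left out ...]
]), 'rect', array([634.5, 117.9]), array([39.6, 42.3]), 62.6)
side big (324, 'zmed 14.8', 'circ', array([654.5,  31.3,  30.3]), 'rect', array([654.8,  31.8]), array([55.1, 58.1]), 20.2)
side cap (100, 'zmed 20.5', 'circ', array([ 642.5, -120.7,   18.5]), 'rect', array([ 642.2, -120.1]), array([29.9, 33.8]), 38.9)
side stand (536, 'zmed 7.6', 'circ', array([ 500.3, -208.5,   50.5]), 'rect', array([ 497.2, -208.1]), array([94.6, 89. ]), 40.3)
side st2 (299, 'zmed 6.0', 'circ', array([ 361.6, -144.8,   41.1]), 'rect', array([ 363.7, -152. ]), array([67.5, 69.9]), 52.0)
side st3 (261, 'zmed 5.6', 'circ', array([ 365.6, -253.7,   41.2]), 'rect', array([ 367. , -253.5]), array([73. , 75.4]), 46.2)
```

View pics/crop1.png

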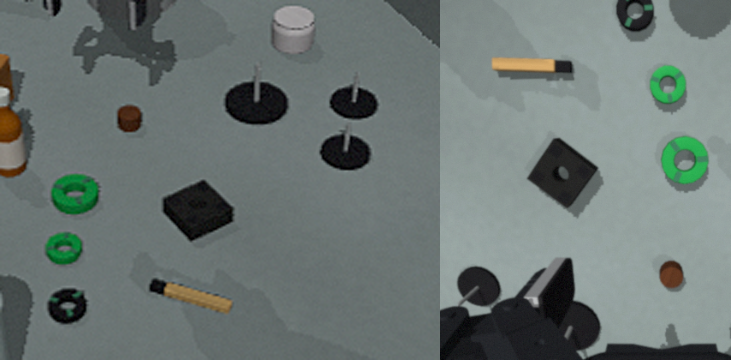

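Confirmed in the crop: the big disc, left of the two small stands at (256,102), is the stand meant. Small green sits at (65,248), below the big green. Target positions are holder (505,16) with its sides at −38°, stand about (497,−211), clamp (446.5,278), adapter (633,117) and cap (639,−121). First move: go above the holder.

Emit:
{"op": "send_rows", "data": {"rows": [[[10, 0, 0], [30, -30, -4], 1], [[20, 0, 0], [60, -60, -8], 1], [[30, 0, 0], [90, -90, -12], 1], [[38, 0, 0], [120, -120, -16], 1], [[38, 0, 0], [120, -120, -16], 1], [[38, 0, 0], [120, -120, -16], 1], [[38, 0, 0], [120, -120, -16], 1], [[38, 0, 0], [120, -120, -16], 1], [[38, 0, 0], [120, -120, -16], 1], [[38, 0, 0], [120, -120, -16], 1]], "squeeze": 40}}

```text
clock: 2.75
position: [505.1, 15.9, 111.4]
ee_rot: [134.4, 90.0, 6.4]
ft_force: [-0.1, 0.3, 0.7]
grip_width: 85.6
```

```bash
cat >> h.py <<'E'
def state():
    s=env.read_state(); Rm=R.from_euler('xyz',s['ee_rot'],degrees=True).as_matrix()
    y=Rm[:,1]; print('t %.2f'%s['clock'],'pos',np.round(s['position'],1),'jaw yaw %.1f'%np.degrees(np.arctan2(y[1],y[0])),'tilt',np.round(Rm[:2,0],3),'F',np.round(s['ft_force'],1),'w %.1f'%s['grip_width']); return s,Rm
def go(x,y,z,yaw):
    "shift in tool axes and turn about tool x from measured pose"
    s,Rm=state(); d=Rm.T@(np.array([x,y,z])-s['position']); c=np.degrees(np.arctan2(Rm[1,1],Rm[0,1]))
    print('turn x %.1f'%(c-yaw),'shift',np.round(d,1))
E
python3 - <<'E'
from h import *
s,p,d=cam('wrist'); C=cloud('wrist',s,d); C[d==0]=1e6; save('w1.png',p); _,Rm=state()
print(top(C,(505,16),48,12,32))
print('stand',top(C,(497,-211),52,3,14))
L=(C-s['position'])@Rm   # tool coords
for sg in(-1,1):
    m=(L[...,0]>-60)&(L[...,0]<20)&(abs(L[...,1]-sg*50)<22)&(abs(L[...,2])<14); Q=L[m]
    if len(Q): print('finger',sg,len(Q),'x tip',np.percentile(Q[:,0],[50,95,99,100]).round(1),'y',np.percentile(Q[:,1],[0,2,50,98,100]).round(1),'z',np.percentile(Q[:,2],[0,2,98,100]).round(1))
go(504.7,15.8,2,-38)
E
```

```text
t 2.80 pos [505.1  16.  111.4] jaw yaw -38.0 tilt [0. 0.] F [-0.1 -0.6 -0.5] w 85.6
(6858, 'zmed 22.3', 'circ', array([504.7,  15.3,  42.2]), 'rect', array([504.6,  15.1]), array([60.8, 60.2]), 51.3)
stand (156, 'zmed 8.5', 'circ', array([ 517.6, -237.5,   20.9]), 'rect', array([ 519.4, -239.5]), array([41.8,  7.2]), 43.4)
finger -1 3907 x tip [-39.1 -18.3 -14.8 -12.6] y [-71.4 -63.8 -43.  -42.  -41.1] z [-14.  -13.4   8.3  10.7]
finger 1 3884 x tip [-39.  -18.4 -14.8 -12.6] y [42.1 42.5 43.5 63.8 71.4] z [-14.  -13.4   8.3  10.4]
t 2.80 pos [505.1  16.  111.4] jaw yaw -38.0 tilt [0. 0.] F [-0.1 -0.6 -0.5] w 85.6
turn x -0.0 shift [109.4  -0.2   0.4]
```

Emit:
{"op": "send_rows", "data": {"rows": [[[0, 0, 0], [45, 0, 0.5], 1], [[0, 0, 0], [85, 0, 0.5], 1], [[0, 0, 0], [105, 0, 0.5], 1], [[0, 0, 0], [111.5, 0, 0.5], 1], [[0, 0, 0], [111.5, 0, 0.5], 1], [[0, 0, 0], [111.5, 0, 0.5], 0.5], [[0, 0, 0], [111.5, 0, 0.5], 0.5], [[0, 0, 0], [111.5, 0, 0.5], 0.5], [[0, 0, 0], [111.5, 0, 0.5], 0.5], [[0, 0, 0], [111.5, 0, 0.5], 0.5]], "squeeze": 40}}

```text
clock: 4.05
position: [505.2, 15.7, 0.8]
ee_rot: [137.5, 89.9, 9.5]
ft_force: [-2.0, 0.9, 9.0]
grip_width: 59.3
```

Run:
```python
from h import *
s,p,d=cam('wrist'); C=cloud('wrist',s,d); C[d==0]=1e6; _,Rm=state()
L=(C-s['position'])@Rm
for sg in(-1,1):
    m=(L[...,0]>-60)&(L[...,0]<20)&(abs(L[...,1]-sg*48)<22)&(abs(L[...,2])<14)&(C[...,2]>3); Q=L[m]
    if len(Q): print('finger',sg,len(Q),'x tip',np.percentile(Q[:,0],[50,95,99,100]).round(1),'y',np.percentile(Q[:,1],[0,2,50,98,100]).round(1))
go(504.7,15.8,130,-38)
```

```text
t 4.10 pos [505.2  15.7   0.8] jaw yaw -38.0 tilt [0.001 0.   ] F [-0.7 -0.7 10. ] w 59.1
finger -1 6038 x tip [-51.  -20.8 -14.   -9.1] y [-62.7 -59.1 -38.1 -26.8 -26. ]
finger 1 6058 x tip [-50.5 -20.8 -13.8  -9. ] y [26.  26.8 37.6 59.5 62.5]
t 4.10 pos [505.2  15.7   0.8] jaw yaw -38.0 tilt [0.001 0.   ] F [-0.7 -0.7 10. ] w 59.1
turn x -0.0 shift [-1.292e+02 -4.000e-01  1.000e-01]
```

Emit:
{"op": "send_rows", "data": {"rows": [[[0, 0, 0], [-10, 0, 0], 0.5], [[0, 0, 0], [-40, 0, 0], 0.5], [[0, 0, 0], [-90, 0, 0], 0.5], [[0, 0, 0], [-140, 0, 0], 0.5], [[0, 0, 0], [-150, 0, 0], 0.5], [[0, 0, 0], [-150, 0, 0], 0.5], [[0, 0, 0], [-150, 0, 0], 0.5], [[0, 0, 0], [-150, 0, 0], 0.5], [[0, 0, 0], [-150, 0, 0], 0.5], [[0, 0, 0], [-150, 0, 0], 0.5]], "squeeze": 40}}

```text
clock: 5.35
position: [504.6, 15.5, 149.5]
ee_rot: [-36.4, 90.0, -164.4]
ft_force: [-0.1, -0.6, -2.5]
grip_width: 59.1
```

Run:
```python
from h import *
from scipy.optimize import minimize
state(); 
for n in ['side','scene']:
    s,p,d=cam(n); C=cloud(n,s,d); C[d==0]=1e6; save(n+'2.png',p)
    g=(np.hypot(C[...,0]-497,C[...,1]+211)<70)
    dz=np.median(C[g&(p.max(2)>90)&(abs(C[...,2])<5)][:,2])
    dark=g&(p.max(2)<60)&(C[...,2]-dz>3)&(C[...,2]-dz<12); P=C[dark]
    # disc centre maximising (inside - outside): fit R=42
    (c,rr)=cv2.minEnclosingCircle(P[:,:2].astype(np.float32))
    f=lambda a:-np.mean(1/(1+np.exp((np.hypot(P[:,0]-a[0],P[:,1]-a[1])-42)/1.5)))
    o=minimize(f,np.median(P[:,:2],0),method='Nelder-Mead')
    print(n,'tabz',dz,len(P),'med',np.median(P,0).round(1),'enc',np.round(c,1),round(rr,1),'fit',o.x.round(1),o.fun)
    sp=np.hypot(C[...,0]-497,C[...,1]+211)<25
    Q=C[sp&(C[...,2]>20)&(C[...,2]<85)]
    if len(Q): print(' spindle',len(Q),np.median(Q,0).round(1),Q[:,2].max().round(1), Q.std(0).round(1))
```

```text
t 5.35 pos [504.6  15.5 149.5] jaw yaw -38.0 tilt [-0.001 -0.   ] F [-0.1 -0.6 -2.5] w 59.1
side tabz -0.13995475326288442 385 med [ 483.7 -205.4    7.6] enc [ 492.3 -210.2] 45.8 fit [ 488.8 -208.2] -0.9508251585465262
 spindle 42 [ 491.5 -210.4   46.8] 68.4 [ 2.   2.2 14.2]
scene tabz -2.077053950285631 764 med [ 496.7 -207.2    5.8] enc [ 492.9 -209.8] 42.3 fit [ 493.6 -209.7] -0.9649459184012646
 spindle 50 [ 492.6 -208.7   44.5] 69.7 [ 1.9  1.6 13.5]
```

Run:
```python
from h import *
go(492,-211,110,-38)
```

```text
t 5.45 pos [504.6  15.5 149.6] jaw yaw -38.0 tilt [-0. -0.] F [ 0.2 -0.5 -1.4] w 58.8
turn x -0.0 shift [ 39.7 129.5 186.3]
```

Emit:
{"op": "send_rows", "data": {"rows": [[[0, 0, 0], [0, 20, 28], 0.5], [[0, 0, 0], [0, 45, 65], 0.5], [[0, 0, 0], [0, 72, 104], 0.5], [[0, 0, 0], [0, 100, 144], 0.5], [[0, 0, 0], [0, 120, 173], 0.5], [[0, 0, 0], [0, 129.5, 186.5], 0.5], [[0, 0, 0], [20, 129.5, 186.5], 0.5], [[0, 0, 0], [40, 129.5, 186.5], 0.5], [[0, 0, 0], [40, 129.5, 186.5], 0.5], [[0, 0, 0], [40, 129.5, 186.5], 0.5]], "squeeze": 40}}

```text
clock: 6.7
position: [492.3, -210.8, 110.4]
ee_rot: [126.3, 90.0, -1.6]
ft_force: [-0.5, -0.1, -0.8]
grip_width: 59.3
```

Run:
```python
from h import *
state(); ims=[]
for n in ['side','wrist']:
    s,p,d=cam(n); C=cloud(n,s,d); C[d==0]=1e6
    Q=C[(np.hypot(C[...,0]-492,C[...,1]+211)<25)&(C[...,2]>15)&(C[...,2]<85)]
    if len(Q): print(n,len(Q),np.median(Q,0).round(1))
    if n=='side': p=cv2.resize(p[120:260,280:467],(640,480),interpolation=cv2.INTER_CUBIC)
    ims.append(cv2.resize(p,(400,300)))
save('w3.png',np.hstack(ims))
go(492,-211,9.5,-38)
```

```text
t 6.70 pos [ 492.3 -210.8  110.4] jaw yaw -38.0 tilt [ 0. -0.] F [-0.5 -0.1 -0.8] w 59.3
side 42 [ 491.1 -210.    45.8]
t 6.80 pos [ 492.4 -211.   110.6] jaw yaw -38.0 tilt [ 0.001 -0.   ] F [ 0.1 -0.5 -1.4] w 58.8
turn x 0.0 shift [101.1  -0.4   0.3]
```

View pics/w3.png

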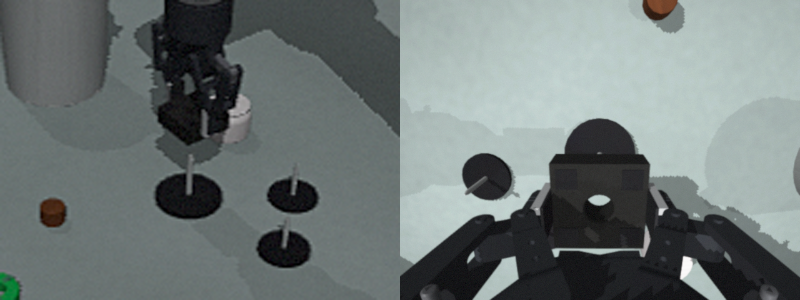

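Emit:
{"op": "send_rows", "data": {"rows": [[[0, 0, 0], [25, 0, 0], 0.5], [[0, 0, 0], [50, 0, 0], 0.5], [[0, 0, 0], [70, 0, 0], 0.5], [[0, 0, 0], [85, 0, 0], 0.5], [[0, 0, 0], [93, 0, 0], 0.5], [[0, 0, 0], [97, 0, 0], 0.5], [[0, 0, 0], [100, 0, 0], 0.5], [[0, 0, 0], [101.5, 0, 0], 0.5], [[0, 0, 0], [102.5, 0, 0], 0.5], [[0, 0, 0], [102.5, 0, 0], 0.5]]}}

```text
clock: 8.05
position: [492.1, -211.2, 8.8]
ee_rot: [123.4, 89.9, -4.6]
ft_force: [-8.0, 3.1, 30.0]
grip_width: 59.1
```

Run:
```python
from h import *
s,p,d=cam('wrist'); C=cloud('wrist',s,d); C[d==0]=1e6; state()
print(top(C,(492,-211),48,18,45))
```

```text
t 8.10 pos [ 492.1 -211.2    8.8] jaw yaw -38.0 tilt [ 0.001 -0.   ] F [-8.6  3.6 29.6] w 59.4
(23179, 'zmed 30.4', 'circ', array([ 492.7, -210.7,   44.1]), 'rect', array([ 491.8, -211.9]), array([61.4, 87.2]), 51.7)
```

Emit:
{"op": "send_rows", "data": {"rows": [[[0, 0, 0], [-0.7, 0, 0], 0.5], [[0, 0, 0], [-0.7, 0, 0], 1], [[0, 0, 0], [-0.7, 0, 0], 1], [[0, 0, 0], [-0.7, 0, 0], 1], [[0, 0, 0], [-0.7, 0, 0], 1], [[0, 0, 0], [-15, 0, 0], 1], [[0, 0, 0], [-50, 0, 0], 1], [[0, 0, 0], [-100, 0, 0], 1], [[0, 0, 0], [-150, 0, 0], 1], [[0, 0, 0], [-150, 0, 0], 1]]}}

```text
clock: 9.35
position: [493.5, -211.8, 161.7]
ee_rot: [112.0, 89.6, -16.0]
ft_force: [0.0, -0.5, -1.3]
grip_width: 85.6
```

Run:
```python
from h import *
s,p,d=cam('wrist'); C=cloud('wrist',s,d); C[d==0]=1e6
print(top(C,(492,-211),48,22,45)); Q=C[(np.hypot(C[...,0]-492,C[...,1]+211)<25)&(C[...,2]>40)&(C[...,2]<85)]; print(len(Q),np.median(Q,0) if len(Q) else 0)
Q=Q[(Q[:,2]>55)]; print(len(Q),np.median(Q,0) if len(Q) else 0)
save('w4.png',cv2.resize(p,(480,360)))
go(446.8,278,130,0)
```

```text
(4990, 'zmed 30.4', 'circ', array([ 492.1, -211.8,   42.2]), 'rect', array([ 491.9, -211.9]), array([60.9, 60.2]), 51.2)
143 [ 494.06176839 -210.46903338   62.68139305]
97 [ 493.77099608 -210.72933166   64.61651653]
t 9.40 pos [ 492.6 -211.3  159.6] jaw yaw -38.0 tilt [ 0.004 -0.001] F [ 0.3  0.2 -0. ] w 85.3
turn x -38.0 shift [  29.  -337.5 -357.3]
```

View pics/w4.png

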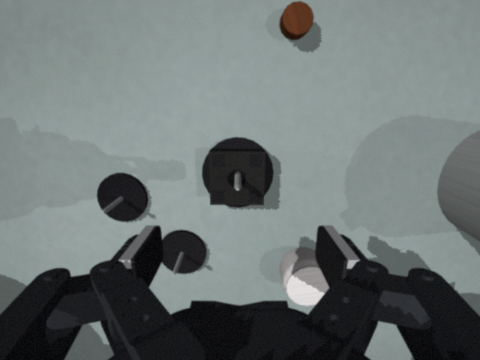

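Emit:
{"op": "send_rows", "data": {"rows": [[[-5, 0, 0], [0, -25, -27], 1], [[-10, 0, 0], [0, -60, -64], 1], [[-15, 0, 0], [0, -100, -106], 1], [[-20, 0, 0], [0, -140, -148], 1], [[-25, 0, 0], [0, -180, -190], 1], [[-30, 0, 0], [0, -220, -233], 1], [[-34, 0, 0], [0, -260, -275], 1], [[-38, 0, 0], [0, -300, -317], 1], [[-38, 0, 0], [15, -337, -356], 1], [[-38, 0, 0], [30, -337, -356], 1]]}}

```text
clock: 10.65
position: [443.8, 280.8, 126.1]
ee_rot: [-128.9, 89.9, 141.4]
ft_force: [-0.3, -0.3, 0.1]
grip_width: 85.1
```

Emit:
{"op": "send_rows", "data": {"rows": [[[0, 0, 0], [0, 0, 0], 1], [[0, 0, 0], [0, 0, 0], 1], [[0, 0, 0], [0, 0, 0], 1], [[0, 0, 0], [0, 0, 0], 1], [[0, 0, 0], [0, 0, 0], 1], [[0, 0, 0], [0, 0, 0], 1], [[0, 0, 0], [0, 0, 0], 1], [[0, 0, 0], [0, 0, 0], 1], [[0, 0, 0], [0, 0, 0], 1], [[0, 0, 0], [0, 0, 0], 1]]}}

```text
clock: 11.9
position: [445.5, 276.9, 127.3]
ee_rot: [-135.9, 90.0, 134.1]
ft_force: [0.2, -0.4, -0.8]
grip_width: 85.1
```

Run:
```python
from h import *
s,p,d=cam('wrist'); C=cloud('wrist',s,d); C[d==0]=1e6
print(top(C,(446,277),45,11,30)); save('w5.png',cv2.resize(p,(480,360)))
go(446,276.5,0,0)
```

```text
(3809, 'zmed 20.2', 'circ', array([446.9, 277.6,  27.9]), 'rect', array([446.8, 278. ]), array([55.1, 55. ]), 59.0)
t 11.95 pos [445.5 276.9 127.3] jaw yaw -0.0 tilt [-0. -0.] F [-0.3  0.6  0.5] w 85.3
turn x -0.0 shift [127.3   0.5   0.4]
```

View pics/w5.png

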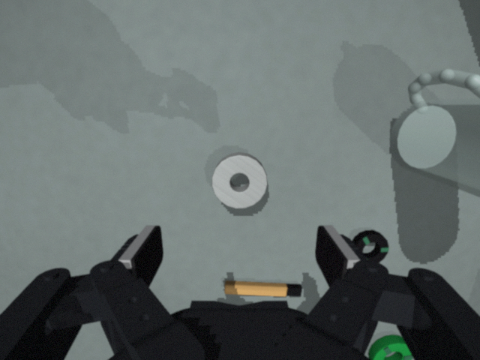

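Wrist view: clamp at (240,182), alone and centred in the jaws, at (446.9,277.8). Next I grasp it, with 60 N because the chrome is heavy and slick.

Emit:
{"op": "send_rows", "data": {"rows": [[[0, 0, 0], [45, 1.4, -0.9], 1], [[0, 0, 0], [90, 1.4, -0.9], 1], [[0, 0, 0], [117, 1.4, -0.9], 1], [[0, 0, 0], [127, 1.4, -0.9], 1], [[0, 0, 0], [127, 1.4, -0.9], 1], [[0, 0, 0], [127, 1.4, -0.9], 0.45], [[0, 0, 0], [127, 1.4, -0.9], 0.45], [[0, 0, 0], [127, 1.4, -0.9], 0.45], [[0, 0, 0], [127, 1.4, -0.9], 0.45], [[0, 0, 0], [127, 1.4, -0.9], 0.45]], "squeeze": 60}}

```text
clock: 13.2
position: [447.3, 278.1, 1.9]
ee_rot: [125.4, 89.9, 35.4]
ft_force: [-5.0, -3.1, 23.1]
grip_width: 54.4
```

Emit:
{"op": "send_rows", "data": {"rows": [[[0, 0, 0], [-5, 0, 0], 0.45], [[0, 0, 0], [-20, 0, 0], 0.45], [[0, 0, 0], [-60, 0, 0], 0.45], [[0, 0, 0], [-100, 0, 0], 0.45], [[0, 0, 0], [-140, 0, 0], 0.45], [[0, 0, 0], [-150, 0, 0], 0.45], [[0, 0, 0], [-150, 0, 0], 0.45], [[0, 0, 0], [-150, 0, 0], 0.45], [[0, 0, 0], [-150, 0, 0], 0.45], [[0, 0, 0], [-150, 0, 0], 0.45]]}}

```text
clock: 14.45
position: [446.7, 277.7, 149.6]
ee_rot: [-54.9, 89.9, -144.9]
ft_force: [0.0, 0.3, -3.3]
grip_width: 53.7
```

Run:
```python
from h import *
s,p,d=cam('wrist'); C=cloud('wrist',s,d); C[d==0]=1e6; P=s['position']
L=C-P; m=(np.hypot(L[...,0],L[...,1])<24)&(L[...,2]<45)&(L[...,2]>-5); Q=L[m]; print('held top rel TCP',len(Q),np.percentile(Q[:,2],[10,50,90]).round(1))
go(493,-211,150,0)
```

```text
held top rel TCP 9374 [16.5 18.  18.8]
t 14.50 pos [446.8 277.7 149.8] jaw yaw -0.0 tilt [-0.001 -0.001] F [-0.5  0.3 -1.9] w 54.4
turn x -0.0 shift [ -0.   46.2 488.7]
```

Emit:
{"op": "send_rows", "data": {"rows": [[[0, 0, 0], [0, 4, 35], 0.45], [[0, 0, 0], [0, 9, 90], 0.45], [[0, 0, 0], [0, 14, 145], 0.45], [[0, 0, 0], [0, 19, 200], 0.45], [[0, 0, 0], [0, 24, 255], 0.45], [[0, 0, 0], [0, 30, 310], 0.45], [[0, 0, 0], [0, 36, 365], 0.45], [[0, 0, 0], [0, 41, 415], 0.45], [[0, 0, 0], [0, 44, 460], 0.45], [[0, 0, 0], [0, 46, 488.5], 0.45]]}}

```text
clock: 15.75
position: [492.6, -213.1, 150.1]
ee_rot: [-39.1, 90.0, -129.2]
ft_force: [-0.7, 0.6, -3.4]
grip_width: 54.1
```

Emit:
{"op": "send_rows", "data": {"rows": [[[0, 0, 0], [0, 0, 0], 0.45], [[0, 0, 0], [0, 0, 0], 0.45], [[0, 0, 0], [10, 0, 0], 0.45], [[0, 0, 0], [30, 0, 0], 0.45], [[0, 0, 0], [40, 0, 0], 0.45], [[0, 0, 0], [40, 0, 0], 0.45], [[0, 0, 0], [40, 0, 0], 0.45], [[0, 0, 0], [40, 0, 0], 0.45], [[0, 0, 0], [40, 0, 0], 0.45], [[0, 0, 0], [40, 0, 0], 0.45]]}}

```text
clock: 17.0
position: [493.0, -210.7, 110.5]
ee_rot: [72.5, 90.0, -17.5]
ft_force: [0.2, 0.1, -2.4]
grip_width: 54.3
```

Run:
```python
from h import *
s,p,d=cam('side'); C=cloud('side',s,d);C[d==0]=1e6
Q=C[(np.hypot(C[...,0]-492,C[...,1]+211)<15)&(C[...,2]>40)&(C[...,2]<72)]; print(len(Q),np.median(Q,0) if len(Q) else 0)
save('s6.png',cv2.resize(p[120:260,280:467],(480,360),interpolation=cv2.INTER_CUBIC))
go(493,-211,32,0)
```

```text
26 [ 491.55314523 -210.83553262   54.35068616]
t 17.05 pos [ 493.  -210.7  110.4] jaw yaw -0.0 tilt [ 0. -0.] F [ 0.1 -0.1 -3.3] w 54.1
turn x -0.0 shift [78.4  0.   0.3]
```

View pics/s6.png

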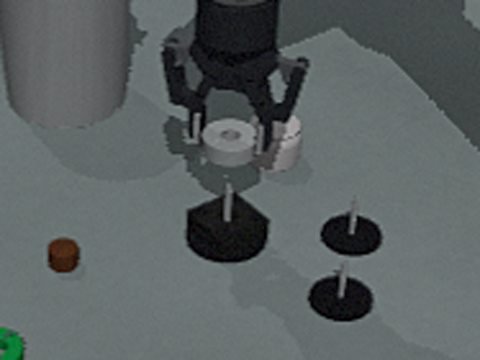

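The clamp at (230,142) hangs over the spindle at (229,195). I'll lower it.

Emit:
{"op": "send_rows", "data": {"rows": [[[0, 0, 0], [20, 0, 0.3], 0.45], [[0, 0, 0], [40, 0, 0.3], 0.45], [[0, 0, 0], [56, 0, 0.3], 0.45], [[0, 0, 0], [67, 0, 0.3], 0.45], [[0, 0, 0], [73, 0, 0.3], 0.45], [[0, 0, 0], [76, 0, 0.3], 0.45], [[0, 0, 0], [78, 0, 0.3], 0.45], [[0, 0, 0], [79, 0, 0.3], 0.45], [[0, 0, 0], [79.5, 0, 0.3], 0.45], [[0, 0, 0], [79.5, 0, 0.3], 0.45]]}}

```text
clock: 18.3
position: [493.2, -211.1, 32.0]
ee_rot: [66.9, 90.0, -23.2]
ft_force: [-6.4, 3.5, 20.5]
grip_width: 54.1
```

Run:
```python
from h import *
s,p,d=cam('wrist'); C=cloud('wrist',s,d); C[d==0]=1e6; state()
m=(np.hypot(C[...,0]-493,C[...,1]+211)<24)&(C[...,2]>40)&(C[...,2]<57);print(np.percentile(C[m][:,2],[10,50,90]).round(1))
```

```text
t 18.35 pos [ 493.2 -211.1   32. ] jaw yaw -0.0 tilt [ 0.001 -0.   ] F [-6.4  2.4 21. ] w 54.4
[49.3 50.2 51. ]
```

Seated: top at 50.2 with 20 N contact. Release and lift.

Emit:
{"op": "send_rows", "data": {"rows": [[[0, 0, 0], [-0.7, 0, 0], 0.45], [[0, 0, 0], [-0.7, 0, 0], 1], [[0, 0, 0], [-0.7, 0, 0], 1], [[0, 0, 0], [-0.7, 0, 0], 1], [[0, 0, 0], [-0.7, 0, 0], 1], [[0, 0, 0], [-15, 0, 0], 1], [[0, 0, 0], [-50, 0, 0], 1], [[0, 0, 0], [-90, 0, 0], 1], [[0, 0, 0], [-130, 0, 0], 1], [[0, 0, 0], [-130, 0, 0], 1]]}}

```text
clock: 19.6
position: [494.3, -211.6, 164.4]
ee_rot: [71.4, 89.7, -18.6]
ft_force: [0.2, 0.0, -0.8]
grip_width: 85.1
```

Run:
```python
from h import *
s,p,d=cam('wrist'); C=cloud('wrist',s,d); C[d==0]=1e6
print(top(C,(493,-211),40,44,56)); 
Q=C[(np.hypot(C[...,0]-493,C[...,1]+211)<15)&(C[...,2]>58)&(C[...,2]<85)]; print(len(Q),np.median(Q,0) if len(Q) else 0)
go(633.2,116.7,130,0)
```

```text
(3594, 'zmed 50.2', 'circ', array([ 494.1, -211.6,   27.9]), 'rect', array([ 494.3, -211.2]), array([54.8, 54.7]), 88.9)
81 [ 492.45177113 -210.52587854   65.85531422]
t 19.65 pos [ 493.5 -211.2  162.6] jaw yaw -0.0 tilt [ 0.003 -0.001] F [-0.9  0.6  0.3] w 85.0
turn x -0.0 shift [  32.7  139.6 -327.9]
```

Emit:
{"op": "send_rows", "data": {"rows": [[[0, 0, 0], [0, 18, -42], 1], [[0, 0, 0], [0, 38, -90], 1], [[0, 0, 0], [0, 60, -140], 1], [[0, 0, 0], [0, 82, -190], 1], [[0, 0, 0], [0, 103, -240], 1], [[0, 0, 0], [10, 122, -285], 1], [[0, 0, 0], [30, 139.5, -328], 1], [[0, 0, 0], [45, 139.5, -328], 1], [[0, 0, 0], [45, 139.5, -328], 1], [[0, 0, 0], [45, 139.5, -328], 1]]}}

```text
clock: 20.9
position: [632.4, 115.7, 116.2]
ee_rot: [5.6, 90.0, -84.5]
ft_force: [0.8, 0.4, -0.3]
grip_width: 85.5
```

Run:
```python
from h import *
s,p,d=cam('wrist'); C=cloud('wrist',s,d); C[d==0]=1e6
print(top(C,(633,117),32,6,20)); save('w7.png',cv2.resize(p,(480,360)))
go(633.2,116.7,0,0)
```

```text
(1961, 'zmed 12.2', 'circ', array([633. , 117. ,  20.9]), 'rect', array([633.1, 117.1]), array([40.5, 40.9]), 43.4)
t 20.95 pos [632.6 115.8 116.5] jaw yaw -0.1 tilt [ 0.001 -0.   ] F [ 0.1  0.4 -0.2] w 85.5
turn x -0.1 shift [116.5   0.5  -0.9]
```

View pics/w7.png

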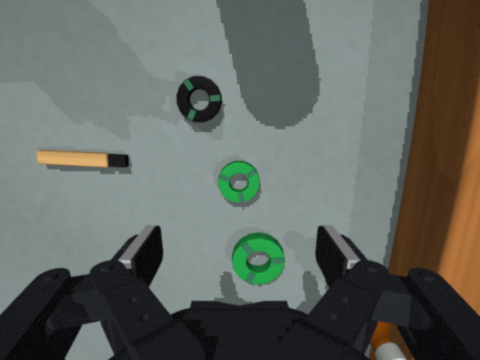

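Small green at (239,183) sits between the jaws. The larger green at (258,258) and the black one at (199,99) are clear of the fingers.

Emit:
{"op": "send_rows", "data": {"rows": [[[0, 0, 0], [40, 0.5, -1.2], 1], [[0, 0, 0], [80, 0.5, -1.2], 1], [[0, 0, 0], [106, 0.5, -1.2], 1], [[0, 0, 0], [115.5, 0.5, -1.2], 0.8], [[0, 0, 0], [115.5, 0.5, -1.2], 0.6], [[0, 0, 0], [115.5, 0.5, -1.2], 0.3], [[0, 0, 0], [115.5, 0.5, -1.2], 0.3], [[0, 0, 0], [115.5, 0.5, -1.2], 0.3], [[0, 0, 0], [115.5, 0.5, -1.2], 0.3], [[0, 0, 0], [115.5, 0.5, -1.2], 0.3]], "squeeze": 30}}

```text
clock: 22.2
position: [633.7, 118.1, 1.8]
ee_rot: [96.2, 89.9, 6.1]
ft_force: [-2.3, -1.3, 8.6]
grip_width: 40.2
```

Emit:
{"op": "send_rows", "data": {"rows": [[[0, 0, 0], [-5, 0, 0], 0.3], [[0, 0, 0], [-20, 0, 0], 0.3], [[0, 0, 0], [-60, 0, 0], 0.3], [[0, 0, 0], [-100, 0, 0], 0.3], [[0, 0, 0], [-140, 0, 0], 0.3], [[0, 0, 0], [-150, 0, 0], 0.3], [[0, 0, 0], [-150, 0, 0], 0.3], [[0, 0, 0], [-150, 0, 0], 0.3], [[0, 0, 0], [-150, 0, 0], 0.3], [[0, 0, 0], [-150, 0, 0], 0.3]]}}

```text
clock: 23.45
position: [632.7, 118.1, 149.6]
ee_rot: [-75.3, 89.9, -165.3]
ft_force: [-0.8, 0.1, -0.2]
grip_width: 40.5
```

Run:
```python
from h import *
s,p,d=cam('wrist'); C=cloud('wrist',s,d); C[d==0]=1e6; P=s['position']
g=(p[...,1]>p[...,0].astype(int)+40); L=C-P; m=g&(np.hypot(L[...,0],L[...,1])<30)&(L[...,2]<45)&(L[...,2]>-25); Q=L[m]; print('held top rel TCP',len(Q),np.percentile(Q[:,2],[10,50,90]).round(1),cv2.minEnclosingCircle(Q[:,:2].astype(np.float32)))
go(493,-211,150,0)
```

```text
held top rel TCP 6173 [ 6.1 10.2 11.2] ((1.8524407148361206, -0.670666515827179), 21.64801025390625)
t 23.50 pos [632.8 118.2 149.8] jaw yaw 0.0 tilt [-0.001 -0.   ] F [-0.1 -0.4  0.6] w 40.5
turn x 0.0 shift [-1.000e-01 -1.398e+02  3.292e+02]
```

Emit:
{"op": "send_rows", "data": {"rows": [[[0, 0, 0], [0, -18, 42], 0.3], [[0, 0, 0], [0, -38, 90], 0.3], [[0, 0, 0], [0, -60, 141], 0.3], [[0, 0, 0], [0, -81, 191], 0.3], [[0, 0, 0], [0, -102, 240], 0.3], [[0, 0, 0], [0, -122, 287], 0.3], [[0, 0, 0], [0, -134, 315], 0.3], [[0, 0, 0], [0, -139.5, 329], 0.3], [[0, 0, 0], [0, -139.5, 329], 0.3], [[0, 0, 0], [0, -139.5, 329], 0.3]]}}

```text
clock: 24.75
position: [494.1, -209.3, 150.2]
ee_rot: [168.3, 90.0, 78.4]
ft_force: [-0.4, 0.9, 0.7]
grip_width: 40.3
```

Emit:
{"op": "send_rows", "data": {"rows": [[[0, 0, 0], [0, 0, 0], 0.3], [[0, 0, 0], [10, 0, 0], 0.3], [[0, 0, 0], [30, 0, 0], 0.3], [[0, 0, 0], [50, 0, 0], 0.3], [[0, 0, 0], [60, 0, 0], 0.3], [[0, 0, 0], [60, 0, 0], 0.3], [[0, 0, 0], [60, 0, 0], 0.3], [[0, 0, 0], [60, 0, 0], 0.3], [[0, 0, 0], [60, 0, 0], 0.3], [[0, 0, 0], [60, 0, 0], 0.3]]}}

```text
clock: 26.0
position: [493.5, -210.8, 90.5]
ee_rot: [72.3, 90.0, -17.7]
ft_force: [-0.7, 0.1, 0.3]
grip_width: 40.3
```

Run:
```python
from h import *
s,p,d=cam('side')
save('s8.png',cv2.resize(p[120:260,280:467],(480,360),interpolation=cv2.INTER_CUBIC))
go(493,-210.5,52,0)
```

```text
t 26.05 pos [ 493.4 -210.8   90.4] jaw yaw -0.0 tilt [ 0. -0.] F [ 0.8 -0.  -0.8] w 40.3
turn x -0.0 shift [38.4 -0.4 -0.3]
```

View pics/s8.png

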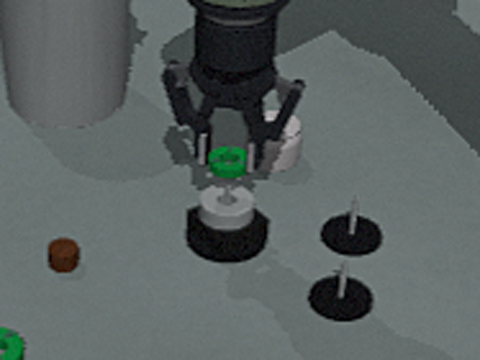

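The adapter at (228,162) is level above the spindle at (229,190). I'll lower it.

Emit:
{"op": "send_rows", "data": {"rows": [[[0, 0, 0], [10, -0.4, -0.3], 0.3], [[0, 0, 0], [20, -0.4, -0.3], 0.3], [[0, 0, 0], [28, -0.4, -0.3], 0.3], [[0, 0, 0], [33, -0.4, -0.3], 0.3], [[0, 0, 0], [36, -0.4, -0.3], 0.3], [[0, 0, 0], [37.5, -0.4, -0.3], 0.3], [[0, 0, 0], [38.5, -0.4, -0.3], 0.3], [[0, 0, 0], [39, -0.4, -0.3], 0.3], [[0, 0, 0], [39, -0.4, -0.3], 0.3], [[0, 0, 0], [39, -0.4, -0.3], 0.3]]}}

```text
clock: 27.3
position: [493.2, -210.6, 51.8]
ee_rot: [68.1, 90.0, -21.9]
ft_force: [-2.6, 1.9, 8.2]
grip_width: 40.9
```

Run:
```python
from h import *
s,p,d=cam('wrist'); C=cloud('wrist',s,d); C[d==0]=1e6; state()
g=(p[...,1]>p[...,0].astype(int)+40); m=g&(np.hypot(C[...,0]-493,C[...,1]+211)<30)&(C[...,2]>30);print(np.percentile(C[m][:,2],[10,50,90,97]).round(1))
```

```text
t 27.35 pos [ 493.1 -210.6   51.8] jaw yaw -0.0 tilt [ 0. -0.] F [-2.5  0.6  7.7] w 40.6
[58.8 62.2 63.1 63.6]
```

Seated: top at 62.2 with 8 N contact. Release gently and lift.

Emit:
{"op": "send_rows", "data": {"rows": [[[0, 0, 0], [-0.3, 0, 0], 0.4], [[0, 0, 0], [-0.3, 0, 0], 0.8], [[0, 0, 0], [-0.3, 0, 0], 0.8], [[0, 0, 0], [-0.3, 0, 0], 0.8], [[0, 0, 0], [-0.3, 0, 0], 0.8], [[0, 0, 0], [-15, 0, 0], 0.8], [[0, 0, 0], [-40, 0, 0], 0.8], [[0, 0, 0], [-80, 0, 0], 0.8], [[0, 0, 0], [-110, 0, 0], 0.8], [[0, 0, 0], [-110, 0, 0], 0.8]]}}

```text
clock: 28.6
position: [494.1, -210.9, 164.3]
ee_rot: [71.5, 89.7, -18.5]
ft_force: [-0.0, -0.5, -0.9]
grip_width: 68.8
```

Run:
```python
from h import *
s,p,d=cam('wrist'); C=cloud('wrist',s,d); C[d==0]=1e6
print(top(C,(493,-211),40,57,66)); print(top(C,(493,-211),40,44,54))
print('cap',top(C,(639,-121),28,12,32))
go(638.8,-121.5,110,0)
```

```text
(2011, 'zmed 62.2', 'circ', array([ 494.2, -211.4,   20.9]), 'rect', array([ 494. , -211.2]), array([40.6, 40.7]), 42.4)
(1627, 'zmed 50.1', 'circ', array([ 493.9, -211.5,   27.8]), 'rect', array([ 494. , -211.4]), array([54.9, 54.9]), 68.5)
cap (1372, 'zmed 22.0', 'circ', array([ 638.3, -121.9,   16.2]), 'rect', array([ 638.3, -122.3]), array([31. , 31.6]), 38.7)
t 28.65 pos [ 493.5 -210.7  162.8] jaw yaw -0.0 tilt [ 0.002 -0.001] F [ 0.1  0.3 -0.6] w 68.4
turn x -0.0 shift [ 53.  145.2 -89.2]
```

Emit:
{"op": "send_rows", "data": {"rows": [[[0, 0, 0], [0, 40, -24], 0.8], [[0, 0, 0], [0, 85, -52], 0.8], [[0, 0, 0], [0, 125, -76], 0.8], [[0, 0, 0], [10, 145, -90.5], 0.8], [[0, 0, 0], [40, 145, -90.5], 0.8], [[0, 0, 0], [60, 145, -90.5], 0.8], [[0, 0, 0], [60, 145, -90.5], 0.8], [[0, 0, 0], [60, 145, -90.5], 0.8], [[0, 0, 0], [60, 145, -90.5], 0.8], [[0, 0, 0], [60, 145, -90.5], 0.8]]}}

```text
clock: 29.9
position: [638.3, -120.1, 102.0]
ee_rot: [82.0, 89.9, -8.0]
ft_force: [-0.2, -0.2, -0.4]
grip_width: 68.1
```

Run:
```python
from h import *
s,p,d=cam('wrist'); C=cloud('wrist',s,d); C[d==0]=1e6
print('cap',top(C,(638.5,-122),28,12,32))
go(638.5,-122,4,0)
```

```text
cap (1735, 'zmed 22.1', 'circ', array([ 639. , -121.6,   16. ]), 'rect', array([ 639.2, -121.5]), array([31. , 31.2]), 46.0)
t 29.95 pos [ 638.2 -120.1  101.9] jaw yaw -0.0 tilt [ 0.001 -0.   ] F [ 0.  -0.3  0.7] w 68.4
turn x -0.0 shift [97.9  0.2  1.9]
```

Emit:
{"op": "send_rows", "data": {"rows": [[[0, 0, 0], [40, 0.5, 1.6], 0.8], [[0, 0, 0], [75, 0.5, 1.6], 0.8], [[0, 0, 0], [92, 0.5, 1.6], 0.8], [[0, 0, 0], [98, 0.5, 1.6], 0.7], [[0, 0, 0], [98, 0.5, 1.6], 0.5], [[0, 0, 0], [98, 0.5, 1.6], 0.2], [[0, 0, 0], [98, 0.5, 1.6], 0.2], [[0, 0, 0], [98, 0.5, 1.6], 0.2], [[0, 0, 0], [98, 0.5, 1.6], 0.2], [[0, 0, 0], [98, 0.5, 1.6], 0.2]], "squeeze": 30}}

```text
clock: 31.2
position: [639.2, -121.7, 4.6]
ee_rot: [81.5, 89.9, -8.6]
ft_force: [-1.4, 0.7, 8.0]
grip_width: 31.3
```

Emit:
{"op": "send_rows", "data": {"rows": [[[0, 0, 0], [-5, 0, 0], 0.2], [[0, 0, 0], [-20, 0, 0], 0.2], [[0, 0, 0], [-60, 0, 0], 0.2], [[0, 0, 0], [-100, 0, 0], 0.2], [[0, 0, 0], [-140, 0, 0], 0.2], [[0, 0, 0], [-150, 0, 0], 0.2], [[0, 0, 0], [-150, 0, 0], 0.2], [[0, 0, 0], [-150, 0, 0], 0.2], [[0, 0, 0], [-150, 0, 0], 0.2], [[0, 0, 0], [-150, 0, 0], 0.2]]}}

```text
clock: 32.45
position: [638.3, -121.6, 152.6]
ee_rot: [-97.3, 89.9, 172.7]
ft_force: [0.4, 0.3, -0.2]
grip_width: 31.0
```

Run:
```python
from h import *
s,p,d=cam('wrist'); C=cloud('wrist',s,d); C[d==0]=1e6; P=s['position']
L=C-P; m=(np.hypot(L[...,0],L[...,1])<12)&(L[...,2]<45)&(L[...,2]>-25); Q=L[m]; print('held top rel TCP',len(Q),np.percentile(Q[:,2],[10,50,90]).round(1))
go(493,-211,150,0)
```

```text
held top rel TCP 2460 [16.9 17.7 18.4]
t 32.50 pos [ 638.3 -121.5  152.8] jaw yaw 0.0 tilt [-0.001  0.   ] F [0.3 0.2 0.2] w 31.0
turn x 0.0 shift [   2.9 -145.3   89.5]
```

Emit:
{"op": "send_rows", "data": {"rows": [[[0, 0, 0], [0, -40, 25], 0.2], [[0, 0, 0], [0, -85, 52], 0.2], [[0, 0, 0], [0, -125, 77], 0.2], [[0, 0, 0], [0, -145, 89.5], 0.2], [[0, 0, 0], [0, -145, 89.5], 0.2], [[0, 0, 0], [20, -145, 89.5], 0.2], [[0, 0, 0], [45, -145, 89.5], 0.2], [[0, 0, 0], [60, -145, 89.5], 0.2], [[0, 0, 0], [60, -145, 89.5], 0.2], [[0, 0, 0], [60, -145, 89.5], 0.2]]}}

```text
clock: 33.75
position: [494.1, -211.0, 93.9]
ee_rot: [76.5, 90.0, -13.5]
ft_force: [0.3, 0.1, -0.2]
grip_width: 31.2
```

Run:
```python
from h import *
s,p,d=cam('side')
save('s9.png',cv2.resize(p[140:245,298:438],(480,360),interpolation=cv2.INTER_CUBIC))
go(493,-211,67.4,0)
```

```text
t 33.80 pos [ 494.1 -211.1   94. ] jaw yaw 0.0 tilt [ 0.001 -0.   ] F [-0.8 -0.2 -0. ] w 31.3
turn x 0.0 shift [26.6 -1.1 -0.1]
```

View pics/s9.png

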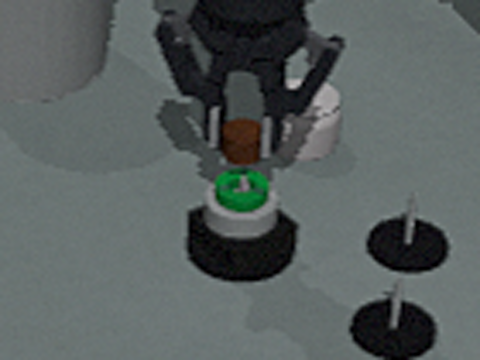

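The cap at (241,140) is above the spindle tip at (242,182), and the three pieces below are flat and centred. I'll lower it.

Emit:
{"op": "send_rows", "data": {"rows": [[[0, 0, 0], [6, -0.8, 0], 0.2], [[0, 0, 0], [13, -0.8, 0], 0.2], [[0, 0, 0], [19, -0.8, 0], 0.2], [[0, 0, 0], [23, -0.8, 0], 0.2], [[0, 0, 0], [25, -0.8, 0], 0.2], [[0, 0, 0], [26, -0.8, 0], 0.2], [[0, 0, 0], [26.7, -0.8, 0], 0.2], [[0, 0, 0], [27.2, -0.8, 0], 0.2], [[0, 0, 0], [27.2, -0.8, 0], 0.2], [[0, 0, 0], [27.2, -0.8, 0], 0.2]]}}

```text
clock: 35.05
position: [492.8, -211.2, 66.5]
ee_rot: [64.8, 90.0, -25.2]
ft_force: [-2.8, 0.9, 7.7]
grip_width: 30.9
```

Run:
```python
from h import *
s,p,d=cam('wrist'); C=cloud('wrist',s,d); C[d==0]=1e6; state()
m=(np.hypot(C[...,0]-493,C[...,1]+211)<12)&(C[...,2]>70)&(C[...,2]<95);print(np.percentile(C[m][:,2],[10,50,90]).round(1))
```

```text
t 35.10 pos [ 492.8 -211.1   66.5] jaw yaw -0.0 tilt [ 0. -0.] F [-1.6  0.5  7.7] w 31.3
[83.6 84.3 85. ]
```

Seated: cap top at 84.3, against an expected 84–85, with 8 N contact. Release and clear away.

Emit:
{"op": "send_rows", "data": {"rows": [[[0, 0, 0], [-0.3, 0, 0], 0.3], [[0, 0, 0], [-0.3, 0, 0], 0.7], [[0, 0, 0], [-0.3, 0, 0], 0.7], [[0, 0, 0], [-0.3, 0, 0], 0.7], [[0, 0, 0], [-0.3, 0, 0], 0.7], [[0, 0, 0], [-15, 0, 0], 0.7], [[0, 0, 0], [-40, 0, 0], 0.7], [[0, 0, 0], [-80, 0, 0], 0.7], [[0, 0, 0], [-110, 0, 0], 0.7], [[0, 0, 0], [-110, 0, 0], 0.7]]}}

```text
clock: 36.35
position: [493.8, -211.5, 179.1]
ee_rot: [71.2, 89.7, -18.8]
ft_force: [0.4, -0.2, 0.0]
grip_width: 59.7
```

Run:
```python
from h import *
s,p,d=cam('wrist'); C=cloud('wrist',s,d); C[d==0]=1e6; state()
for a,b in((78,95),(58,66),(46,54),(26,35)): print(top(C,(493,-211),45,a,b))
s,q,d=cam('side'); q=cv2.resize(q[140:245,298:438],(400,300),interpolation=cv2.INTER_CUBIC)
save('f.png',np.hstack([q,cv2.resize(p,(400,300))]))
```

```text
t 36.40 pos [ 493.1 -211.3  177.6] jaw yaw -0.0 tilt [ 0.002 -0.001] F [-0.7  0.3 -1.5] w 59.8
(1494, 'zmed 84.2', 'circ', array([ 493.6, -211. ,   15.9]), 'rect', array([ 493.4, -211. ]), array([31.6, 30.6]), 47.5)
(623, 'zmed 62.2', 'circ', array([ 494. , -211.6,   20.9]), 'rect', array([ 494.3, -207.3]), array([32.9, 41. ]), 85.8)
(1279, 'zmed 50.2', 'circ', array([ 494. , -211.8,   28. ]), 'rect', array([ 493.9, -211.5]), array([55.1, 54.9]), 77.9)
(1207, 'zmed 30.5', 'circ', array([ 492. , -211.8,   41.9]), 'rect', array([ 491.8, -212.1]), array([60.7, 60.2]), 51.4)
```

View pics/f.png

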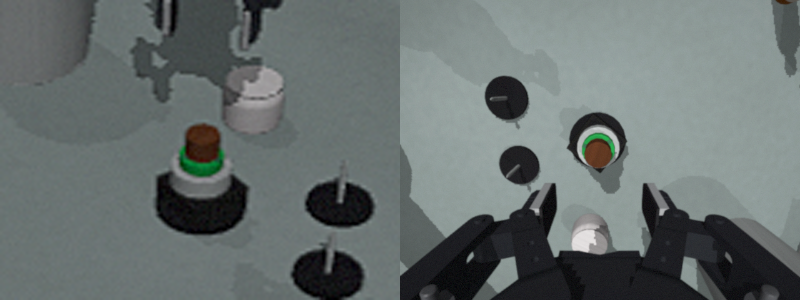

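The side view shows the full stack on the large stand at (200,185): holder, clamp, green adapter, then the wooden cap, upright. The gripper is clear and the tin at (253,97) hasn't moved, so I'm handing in.

```bash
python3 -c "
from rig import env
print(env.job_done())"
```

```text
the job is handed in; nothing more can be done
None
```

All four pieces are on the large spindle stand in the order asked: holder, clamp, small green adapter, wooden cap. I lowered each one until the wrist sensor showed contact (about 8–30 N) before letting go. The job was handed in at about 36 s on the clock, and no verdict came back.

- **Stack:** after the last release the top faces measured 30.5, 50.2, 62.2 and 84.2 mm. The expected heights were 30, 50, 62 and 84–85. All four centres were within about 2 mm of the spindle axis, and the final side picture shows the stack upright.
- **Bystanders:** the last pictures show the tin and the other two stands in place. I did not measure the stein, brush and bottle again; every path and grasp stayed well clear of them.
- **Camera disagreement:** the cameras differed by up to about 2 mm, which was within the clearance of the holes. No check failed.

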